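# Zero the sprung comparator on the master block, then swap in the spacer

## Robot

A 6-joint arm with a two-finger parallel gripper is mounted at the origin on the work surface. World frame = base frame: x ahead of the robot, y to its left, z up, the work surface at z = 0. Lengths are in m, angles in rad, forces in N, time in s.
With the tool pointing down it reaches from about 0.375 to 0.925 m from the base axis. Payload 5.7 kg.
Tool frame: the origin (TCP) lies between the finger pads; the fingertips stand 14 mm ahead of it and the grasp point (between the pads) lies 5 mm behind it (arm.finger_overhang is the distance from the TCP to the fingertips, in m); z points along the fingers, y is the direction in which the jaws open and shut (so a half turn about z gives the same grasp; the last joint's range is limited). The gripper opens to 88 mm and grips with 3 to 60 N. Pads are 20 mm wide; open, the fingers measure 115 mm over their backs; the gripper's body (75 mm by 178 mm) begins 61 mm behind the grasp point.
Start: joints at [-1.273, 0.359, 1.51, -0, 1.272, -0.115], TCP at [0.241, -0.55, 0.237] pointing down, gripper open.
Joint ranges: [-2.97, 2.97], [-1.01, 2.36], [0.21, 2.38], [-0.96, 4.11], [0.2, 2.71], [-2.98, 2.98]. Speed limits (rad/s): [2.39, 2.39, 3.14, 3.14, 3.14, 3.14].

## Interface

Orientations are given as a unit quaternion [w, x, y, z].
In Python, from workcell import arm gives the robot as it stands.
- The arm moves only by the tool move_arm, never from a script. Its argument "increments" is a list of rows, each an object of numbers: "x", "y", "z": the shift along the tool's x, y, z in mm; "spin": the turn about the tool's z in rad. In form: [{"x": .., "y": .., "z": .., "spin": ..}, ...]. A call has 1 to 20 rows; each row is the pose to reach, as a shift and turn from the pose measured when the call began, along the tool's axes at that moment; what a row does not reach only later rows make up. A row lasts 1/12 s, in which the tool goes at most 41.7 mm and 7.16 degrees, less where a joint would pass 70% of its speed; a pose out of reach is approached as far as the arm can. A call with a gripper value outside its range is refused whole. "grip" is the finger opening in mm, from 0 to 87.8, set as the call begins (left out, the last holds). The fingers move at their own pace and stop on an object; "newtons" is the grip in N (left out, the last holds). Time passes only in rows, so rows that repeat a pose let the fingers close. It gives the time, the measured TCP pose, the force and the opening at its end, in the units of the state.
- arm.sense(): the state, without advancing time (a new reading comes with each control period).
- arm.grab_frame(name): name is "scene" or "top"; returns a dict with "image" (420x560x3 uint8, red, green, blue), "vfov" (degrees; the focal length in pixels is half the picture's height over the tangent of half this angle, whatever the lens; pixels are square), "cx", "cy" (the principal point, pixels), "pose" (4x4, takes a point from camera to world coordinates). Camera axes: x right, y down, z forward; pixel columns grow to the right and rows downward; lengths in m; the calibration is good to about 2 mm. A picture is of the moment at which its call begins. There is no depth.
- arm.hand_in(): hands the job in, once; it reports no verdict.
The state is a dict: "time": time; "q": joint angles; "joint_vel": joint speeds; "tau": joint torques, N m; "position": TCP position; "eef_rot": TCP orientation; "ft_force": force on the tool from outside, world axes, zero at the start; "moment": the same for the moment, N m; "width": opening from 0.0 (shut) to 1.0 (fully open).
Only numpy, scipy, OpenCV 4.12 (cv2) and the standard library are available. Lean on these libraries where they do the work, as an engineer would, in place of code of your own. Each camera call takes 0.05 s, during which the arm holds its last target. There are 200 camera calls.

## Task

Press the steel master block (red band) upright between the comparator's anvils, gently but fully home on the rest under it, let go of it, and push the red zero button fully down. Then stand the master back upright anywhere free on the blue tray and press the brass spacer home in the comparator in the same way, with no further push on the zero button. Press both blocks home by feel, never with more than about 20 N on the rest, and leave the other things on the bench and tray where they are.

Things in the scene. Friction and masses are not known exactly. Their poses are not given: they have to be found in the camera images.
- nest (a point): Middle of the comparator's nest, the place for one upright block between two steel anvils; 46 mm above the bench. x runs across, y along the measuring line from fixed anvil to sprung jaw, z up. The 30 mm master belongs centred on this point in plan, the 31 mm spacer 0.5 mm to +y. Pushing a block down takes up to 20 N on the flare, then 5 to 12 N against rubbing; it stays where it is let go, home or not.
- anvil (a point): Middle of the fixed anvil's upright face (20 mm wide in x), 30 mm above the bench, at y = -15 mm from the nest. This face and the jaw's are upright from about 20 to 46 mm above the bench; from 46 to 68 mm both flare outwards as a lead-in, the fixed anvil by 5 mm, the jaw by 12 mm. Axes as the nest's.
- jaw (a joint): Opening in m of the sprung steel jaw on the +y side of the nest: 0 shut (22 mm gap between the faces), 0.008 with the master nipped flat, 0.009 with the spacer, 0.020 at its stop. Spring about 2.5 N when shut and 0.25 N more per mm, pushing towards the fixed anvil.
- rest: Brass socket of the screw-set rest under the nest: 24 mm across, 3 mm tall, origin at its underside's centre, 14 mm above the bench. A cushioned black pad 18 mm across stands out of it, its top 21 to 34 mm above the bench: set anew each time and not measured, find it by feel. It gives about 1 mm per 8 N (up to 4 mm). A block is fully home when its underside bears on the pad by a few newtons.
- zero (a joint): Red round zero button, travel in m: 0 up, 0.006 fully down; it springs back and takes 5 N to push fully down.
- zero_top (a point): Centre of the red zero button's top face (28 mm across), 82 mm above the bench, on a grey pod at the comparator's corner. It is pressed straight down.
- master_center (a point): Centre of the master block: upright steel block with a red band near its top, 26 mm along its x, 30 mm along its y (the measured size), 76 mm tall, about 0.35 kg. The centre is half-way up; its z axis points up.
- spacer_center (a point): Centre of the spacer, the part to be checked: upright brass block with round dark holes, 26 mm along its x, 31 mm along its y (the measured size), 76 mm tall, about 0.3 kg. The centre is half-way up; its z axis points up.
- tray_floor (a point): Centre of the flat floor of the blue parts tray, 4 mm above the bench; x and y run along its sides. Outside 220 x 220 mm, inside 208 x 208 mm, rim 10 mm above the bench. Four things stand on it, about 100 mm apart.
- collar: Bystander: dark steel ring, 34 mm across, 22 mm tall, standing on the tray; origin on its underside.
- standoff: Bystander: round aluminium pillar, 26 mm across, 40 mm tall, standing on the tray; origin on its underside.
- screwdriver: Bystander: screwdriver lying on the bench; origin on its underside.
- wrench: Bystander: wrench lying on the bench; origin on its underside.
- jar: Bystander: closed jar with a white cap, 60 mm across, 70 mm tall; origin on its underside.
- fan: Bystander: black square fan unit, 80 x 80 x 25 mm; origin on its underside.
- cup: Bystander: white mug, 72 mm across, 90 mm tall; origin on its underside.
- gauge: The whole comparator, fixed to the bench; origin on the bench under the nest, axes as the nest's. Green base plate 150 x 250 mm, 14 mm thick, centred at y -25 mm; slide housing 54 mm tall at y 58 to 98 mm; grey readout 74 mm tall at x -8 to 68, y -132 to -108 mm; grey button pod at x -68 to -28, y -130 to -80 mm, 60 mm tall under the button.
Things that resemble listed ones, but are neither listed nor needed, are in the scene too. Leave any turquoise look-alike of the part that bears spacer_center alone.

How it is judged:
On the way, in this order (a step that is already met when the one before it is completed fails the run):
1. the master stands fully home in the comparator, let go (contact force between master and rest above 0.3 N and value of joint jaw between 0.0068 and 0.0092 m and horizontal distance between master_center and nest below 0.008 m and angle between master_center's own z axis and vertical below 0.06 rad and contact force between the fingers and master below 0.1 N), for 0.2 s.
2. the zero button is pushed down (at least 4 of its 6 mm) while the master stands home (all of step 1 and value of joint zero above 0.004 m), for 0.05 s.
At the end, for the whole second after the job is handed in: The spacer stands upright in the nest, let go, its underside bearing on the rest, the jaw at 9 mm within 1.2, its centre within 8 mm of the nest's in plan. The master stands upright, at rest, on the tray's floor, its centre within 95 mm of the tray's along each side. The zero button is up (contact force between spacer and rest above 0.3 N and value of joint jaw between 0.0078 and 0.0102 m and horizontal distance between spacer_center and nest below 0.008 m and angle between each of spacer_center, master_center's own z axis and vertical below 0.06 rad and contact force between the fingers and spacer below 0.1 N and x of master_center in the frame of tray_floor between -0.095 and 0.095 m and y of master_center in the frame of tray_floor between -0.095 and 0.095 m and z of master_center in the frame of tray_floor between 0.034 and 0.042 m and value of joint zero below 0.002 m and linear speed of each of master, spacer below 0.02 m/s); the robot touches nothing.
It fails at once if the master or the spacer is pressed on the rest with more than 25 N (contact force between any of master, spacer and rest above 25 N).
It fails at once if the master or the spacer is jammed against the comparator with more than 60 N in all (contact force between any of master, spacer and gauge above 60 N).
It fails at once if the zero button is pushed (over 3 mm) while the comparator is empty or the spacer is in it (value of joint zero above 0.003 m and (value of joint jaw below 0.004 m or horizontal distance between spacer_center and nest below 0.04 m)).
It fails at once if another thing on the bench or tray is moved by more than 20 mm (distance of any of collar, standoff, screwdriver, wrench, jar, fan, cup from where it was at the start of the episode above 0.02 m).
It also fails if it takes over 72 s, if anything falls off the work surface, if the arm or the gripper's body presses on something with over 40 N, if the wrist force passes 120 N, or if a joint passes its speed limit or range.

## Working session

There is one attempt and no reset: what is moved stays moved. The work goes in short steps, Python scripts to look and compute and a tool call to move; the robot and the scene stay as the last step left them, time stands still between calls to the robot, and variables do not carry over. Pictures are saved under pics/ and viewed, about 8 in all and at most 12, crops included, and the job is handed in when it is done.

Besides the shell and the picture viewer there is one more tool, called after "Request:" in YAML: its name, and indented under it one key for each argument. move_arm: Moves the arm, as the interface text tells. Its arguments: {"type":"object","properties":{"increments":{"type":"array"},"grip":{"type":"number"},"newtons":{"type":"number"}},"required":["increments"]}

```bash
ls; mkdir -p pics
python3 - <<'E'
from workcell import arm
import cv2,numpy as np
for n in("scene","top"):
    f=arm.grab_frame(n); cv2.imwrite(f"pics/{n}0.png",f["image"][...,::-1]); print(n,f["vfov"],f["cx"],f["cy"],np.round(f["pose"],3).tolist())
s=arm.sense();print({k:np.round(v,3).tolist() for k,v in s.items()})
E
```

```text
pics
scene 46.22607334299345 272.0279605594604 207.02705726638143 [[-0.796, 0.428, -0.429, 1.02], [0.606, 0.541, -0.584, 0.653], [-0.018, -0.724, -0.689, 0.9], [0.0, 0.0, 0.0, 1.0]]
top 50.26027675865104 277.9796911852014 206.40988565770283 [[-0.011, -0.997, 0.073, 0.44], [-0.999, 0.008, -0.039, -0.023], [0.039, -0.074, -0.997, 1.084], [0.0, 0.0, 0.0, 1.0]]
{'time': 0.1, 'q': [-1.273, 0.359, 1.511, -0.0, 1.273, -0.115], 'joint_vel': [-0.001, -0.001, -0.005, 0.0, 0.001, -0.0], 'tau': [0.001, -51.636, -27.141, 0.068, 0.028, -0.0], 'position': [0.241, -0.549, 0.236], 'eef_rot': [-0.001, 0.979, 0.205, -0.0], 'ft_force': [-0.317, 0.724, -0.07], 'moment': [-0.031, 0.062, 0.016], 'width': 0.999}
```

View pics/top0.png

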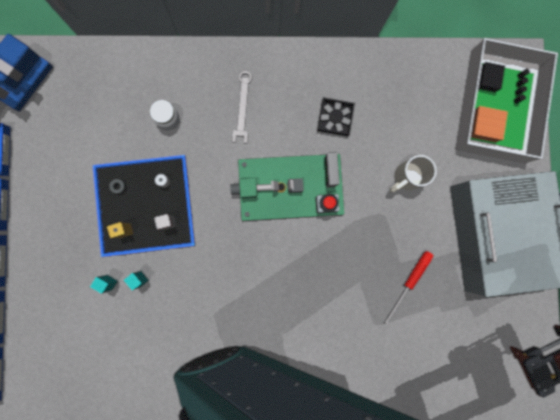

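View pics/scene0.png

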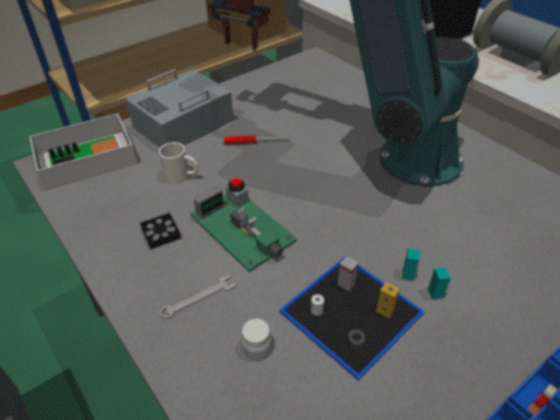

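The top view shows the tray around (143,206), with the master at (163,222) and the spacer at (119,230). The comparator is around (290,188) with its red button at (329,203). The turquoise decoys are at (103,284) and (136,281). Next I'll measure with masks.

```bash
cat > h.py <<'E'
from workcell import arm
import cv2,numpy as np
def ray(f,u,v):
    P=np.array(f["pose"]);h=f["image"].shape[0];fl=h/2/np.tan(np.radians(f["vfov"])/2)
    d=P[:3,:3]@[(u-f["cx"])/fl,(v-f["cy"])/fl,1.];return P[:3,3],d
def onz(f,u,v,z):
    o,d=ray(f,u,v);return (o+d*(z-o[2])/d[2])
def proj(f,p):
    P=np.array(f["pose"]);fl=f["image"].shape[0]/2/np.tan(np.radians(f["vfov"])/2)
    c=P[:3,:3].T@(np.array(p)-P[:3,3]);return c[:2]/c[2]*fl+[f["cx"],f["cy"]]
def blobs(m,amin=20):
    c,_=cv2.findContours(m.astype(np.uint8),cv2.RETR_EXTERNAL,cv2.CHAIN_APPROX_NONE)
    return [k for k in sorted(c,key=cv2.contourArea,reverse=True) if cv2.contourArea(k)>=amin]
def tri(f,p,g,q):
    a,d=ray(f,*p);b,e=ray(g,*q);s=np.linalg.lstsq(np.c_[d,-e],b-a,rcond=None)[0]
    x,y=a+d*s[0],b+e*s[1];return (x+y)/2,np.linalg.norm(x-y)
def rect(f,c,z):
    w=np.array([onz(f,*p[0],z)[:2] for p in c],np.float32);return cv2.minAreaRect(w)
E
python3 - <<'E'
from h import *
f=arm.grab_frame("top");im=f["image"];hsv=cv2.cvtColor(im,cv2.COLOR_RGB2HSV);H,S,V=[hsv[...,i].astype(int) for i in range(3)]
roi=lambda x0,y0,x1,y1:np.pad(np.ones((y1-y0,x1-x0),bool),((y0,420-y1),(x0,560-x1)))
def show(n,m,z,k=2):
    for c in blobs(m)[:k]: r=rect(f,c,z);print(n,cv2.boundingRect(c),np.round(r[0],4),np.round(r[1],4),round(r[2],2))
show("green",(H>60)&(H<90)&(S>80)&roi(220,140,360,235),.014,1)
show("trayblue",(H>100)&(H<130)&(S>120)&roi(85,145,205,265),.010,1)
show("brass",(H>12)&(H<30)&(S>90)&(V>100)&roi(85,145,205,265),.08)
show("bright",(S<60)&(V>110)&roi(97,160,188,250),.08,3)
show("button",((H<8)|(H>172))&(S>120)&roi(310,185,350,220),.082)
a=cv2.resize(im[145:265,85:205],(480,480),interpolation=cv2.INTER_CUBIC);b=cv2.resize(im[145:225,225:355],None,fx=4,fy=4,interpolation=cv2.INTER_CUBIC)
c=np.zeros((480,1000,3),np.uint8);c[:,:480]=a;c[:320,480:]=b;cv2.imwrite("pics/crop1.png",cv2.resize(c,(800,384))[...,::-1])
E
```

```text
green (239, 155, 105, 65) [ 0.5664 -0.096 ] [0.1465 0.2464] 2.98
trayblue (93, 155, 102, 102) [0.5252 0.2555] [0.2198 0.2197] 6.25
brass (107, 222, 18, 16) [0.4659 0.2979] [0.0296 0.035 ] 18.16
bright (154, 214, 17, 15) [0.4836 0.1957] [0.0288 0.032 ] 14.24
bright (154, 174, 14, 12) [0.5763 0.2003] [0.0255 0.0268] 45.49
bright (97, 160, 31, 4) [0.618  0.3076] [0.0662 0.0068] 89.76
button (323, 196, 14, 13) [ 0.5231 -0.1791] [0.0296 0.0272] 89.52
```

View pics/crop1.png

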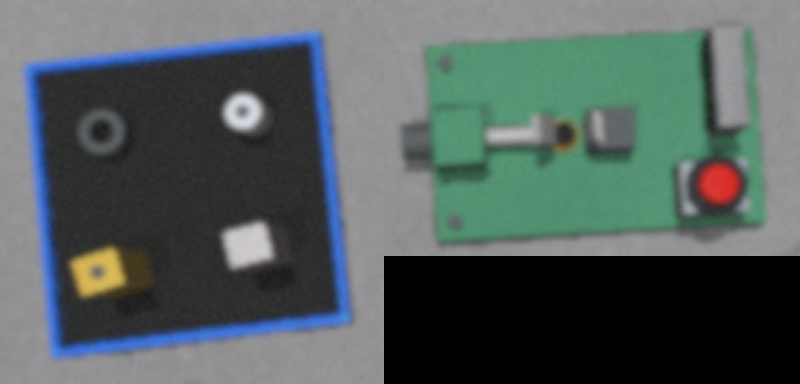

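```bash
cat >> h.py <<'E'
def inc(t,yawy=None):
    "tool increments to world TCP t, tool y at yaw yawy (rad)"
    from scipy.spatial.transform import Rotation as Ro
    s=arm.sense();w,x,y,z=s["eef_rot"];R=Ro.from_quat([x,y,z,w]).as_matrix()
    d=R.T@(np.array(t)-s["position"])*1000
    a=np.arctan2(R[1,1],R[0,1]);sp=0 if yawy is None else -((yawy-a+np.pi)%(2*np.pi)-np.pi)
    print("inc",np.round(d,1),"spin",round(sp,3),"rows",round(max(np.linalg.norm(d)/41.7,abs(sp)/.125),1),"yawy",round(a,4))
def st():
    s=arm.sense();print({k:np.round(s[k],4).tolist() for k in("time","position","ft_force","moment","width")})
E
python3 - <<'E'
from h import *
inc([.52,-.25,.24]);inc([.4836,.1957,.16],np.radians(14.24))
# scene-camera check: project expected points
f=arm.grab_frame("scene")
im=f["image"].copy()
m=np.array([.4836,.1957,.08]);s=np.array([.4659,.2979,.08]);n=np.array([.5653,-.0713,.017])
def box(c,a,l,w):
    a=np.radians(a);ex=np.array([np.cos(a),np.sin(a),0]);ey=np.array([-np.sin(a),np.cos(a),0])
    return [c+i*l/2*ex+j*w/2*ey for i,j in((1,1),(1,-1),(-1,-1),(-1,1))]
big=cv2.resize(im,None,fx=4,fy=4,interpolation=cv2.INTER_CUBIC)
for c,a,l,w in((m,14.24,.026,.03),(s,18.2,.026,.031),(m-[0,0,.076],14.24,.026,.03),(s-[0,0,.076],18.2,.026,.031),(n,3,.012,.012),(np.array([.5664,-.096,.014]),3,.15,.25)):
    cv2.polylines(big,[np.array([proj(f,p)*4+2 for p in box(c,a,l,w)],np.int32)],True,(255,0,255),1)
cv2.imwrite("pics/sc1.png",big[680:1280,760:1560][...,::-1])
cv2.imwrite("pics/sc1.png",cv2.resize(big[640:1300,740:1740],(800,528),interpolation=cv2.INTER_AREA)[...,::-1])
E
```

```text
inc [ 376.  -161.9   -3.7] spin 0 rows 9.8 yawy -1.158
inc [ 521.4 -584.6   76.9] spin -1.407 rows 18.9 yawy -1.158
```

View pics/sc1.png

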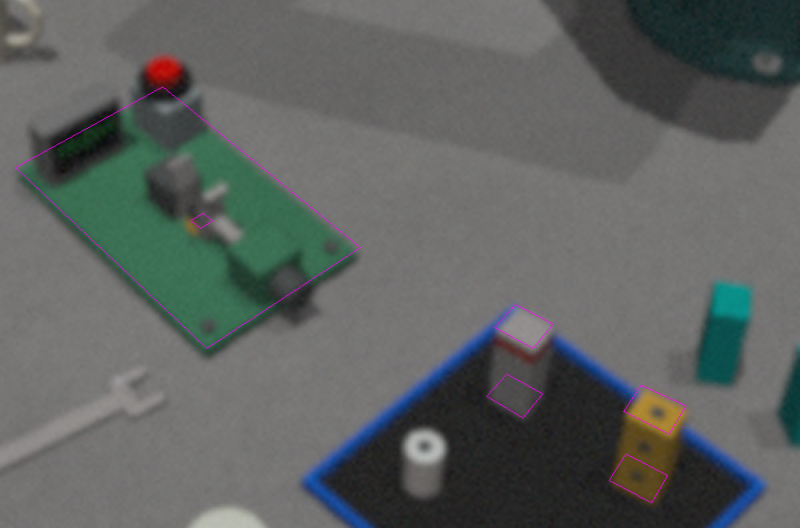

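The overlay agrees to about 2 mm, both for the outlined block tops (523,327) and (655,408) and for the comparator base. I'm moving to the master.

Request:
move_arm:
  increments:
    - {"x": 376,"y": -162,"z": -4,"spin": -1.407}
    - {"x": 376,"y": -162,"z": -4,"spin": -1.407}
    - {"x": 376,"y": -162,"z": -4,"spin": -1.407}
    - {"x": 376,"y": -162,"z": -4,"spin": -1.407}
    - {"x": 376,"y": -162,"z": -4,"spin": -1.407}
    - {"x": 376,"y": -162,"z": -4,"spin": -1.407}
    - {"x": 376,"y": -162,"z": -4,"spin": -1.407}
    - {"x": 376,"y": -162,"z": -4,"spin": -1.407}
    - {"x": 521,"y": -585,"z": 77,"spin": -1.407}
    - {"x": 521,"y": -585,"z": 77,"spin": -1.407}
    - {"x": 521,"y": -585,"z": 77,"spin": -1.407}
    - {"x": 521,"y": -585,"z": 77,"spin": -1.407}
    - {"x": 521,"y": -585,"z": 77,"spin": -1.407}
    - {"x": 521,"y": -585,"z": 77,"spin": -1.407}
    - {"x": 521,"y": -585,"z": 77,"spin": -1.407}
    - {"x": 521,"y": -585,"z": 77,"spin": -1.407}
    - {"x": 521,"y": -585,"z": 77,"spin": -1.407}
    - {"x": 521,"y": -585,"z": 77,"spin": -1.407}
    - {"x": 521,"y": -585,"z": 77,"spin": -1.407}
    - {"x": 521,"y": -585,"z": 77,"spin": -1.407}
  grip: 60

```text
time: 1.87
position: [0.4825, 0.1899, 0.1609]
eef_rot: [-0.0, 0.614, 0.789, 0.0]
ft_force: [-0.2, 0.1, -0.1]
width: 0.684
```

Run:
```python
from h import *
st();inc([.4836,.1957,.055],np.radians(14.24))
```

```text
{'time': 1.8667, 'position': [0.4825, 0.1899, 0.1609], 'ft_force': [-0.2068, 0.0501, -0.064], 'moment': [-0.0561, -0.1719, -0.054], 'width': 0.6843}
inc [  5.3   2.5 105.9] spin 0.001 rows 2.5 yawy 0.2491
```

Request:
move_arm:
  increments:
    - {"x": 5,"y": 2.5,"z": 30}
    - {"x": 5,"y": 2.5,"z": 70}
    - {"x": 5,"y": 2.5,"z": 106}
    - {"x": 5,"y": 2.5,"z": 106}
    - {"x": 5,"y": 2.5,"z": 106}

```text
schema error: expected keys x, y, z, spin
```

Request:
move_arm:
  increments:
    - {"x": 0}
    - {"x": 0}
    - {"x": 0}
    - {"x": 0}
    - {"x": 0}
    - {"x": 0}
    - {"x": 0}
    - {"x": 0}
  grip: 15
  newtons: 50

```text
schema error: expected keys x, y, z, spin
```

Request:
move_arm:
  increments:
    - {"z": -20}
    - {"z": -50}
    - {"z": -85}
    - {"z": -85}
    - {"z": -85}

```text
schema error: expected keys x, y, z, spin
```

Run:
```python
from h import *
st();inc([.5653,-.0713,.16],np.radians(3))
```

```text
{'time': 1.8667, 'position': [0.4825, 0.1899, 0.1609], 'ft_force': [-0.2068, 0.0501, -0.064], 'moment': [-0.0561, -0.1719, -0.054], 'width': 0.6843}
inc [-273.5   15.9    0.6] spin 0.197 rows 6.6 yawy 0.2491
```

Every row needs all four keys.

Request:
move_arm:
  increments:
    - {"x": 5,"y": 2.5,"z": 30,"spin": 0}
    - {"x": 5,"y": 2.5,"z": 70,"spin": 0}
    - {"x": 5,"y": 2.5,"z": 106,"spin": 0}
    - {"x": 5,"y": 2.5,"z": 106,"spin": 0}
    - {"x": 5,"y": 2.5,"z": 106,"spin": 0}

```text
time: 2.28
position: [0.4818, 0.195, 0.0536]
eef_rot: [-0.002, 0.614, 0.79, -0.002]
ft_force: [-0.3, -0.6, 0.5]
width: 0.685
```

Request:
move_arm:
  increments:
    - {"x": 0,"y": 0,"z": 0,"spin": 0}
    - {"x": 0,"y": 0,"z": 0,"spin": 0}
    - {"x": 0,"y": 0,"z": 0,"spin": 0}
    - {"x": 0,"y": 0,"z": 0,"spin": 0}
    - {"x": 0,"y": 0,"z": 0,"spin": 0}
    - {"x": 0,"y": 0,"z": 0,"spin": 0}
    - {"x": 0,"y": 0,"z": 0,"spin": 0}
    - {"x": 0,"y": 0,"z": 0,"spin": 0}
  grip: 15
  newtons: 50

```text
time: 2.95
position: [0.4833, 0.1953, 0.0548]
eef_rot: [-0.001, 0.614, 0.789, -0.0]
ft_force: [-0.5, -0.8, 8.5]
width: 0.291
```

Request:
move_arm:
  increments:
    - {"x": 0,"y": 0,"z": -20,"spin": 0}
    - {"x": 0,"y": 0,"z": -50,"spin": 0}
    - {"x": 0,"y": 0,"z": -85,"spin": 0}
    - {"x": 0,"y": 0,"z": -85,"spin": 0}
    - {"x": 0,"y": 0,"z": -85,"spin": 0}

```text
time: 3.37
position: [0.4845, 0.1955, 0.1413]
eef_rot: [0.0, 0.614, 0.79, 0.001]
ft_force: [0.3, 1.0, -4.0]
width: 0.293
```

Run:
```python
from h import *
st();inc([.5653,-.0713,.17],np.radians(3))
```

```text
{'time': 3.3667, 'position': [0.4845, 0.1955, 0.1413], 'ft_force': [0.2888, 1.0357, -4.0406], 'moment': [-0.0879, -0.105, -0.0031], 'width': 0.2934}
inc [-278.5   12.5  -29. ] spin 0.197 rows 6.7 yawy 0.2492
```

Request:
move_arm:
  increments:
    - {"x": -15,"y": 0,"z": -29,"spin": 0.05}
    - {"x": -45,"y": 2,"z": -29,"spin": 0.1}
    - {"x": -85,"y": 3,"z": -29,"spin": 0.15}
    - {"x": -125,"y": 5,"z": -29,"spin": 0.197}
    - {"x": -165,"y": 7,"z": -29,"spin": 0.197}
    - {"x": -205,"y": 9,"z": -29,"spin": 0.197}
    - {"x": -240,"y": 11,"z": -29,"spin": 0.197}
    - {"x": -265,"y": 12,"z": -29,"spin": 0.197}
    - {"x": -278,"y": 12.5,"z": -29,"spin": 0.197}
    - {"x": -278,"y": 12.5,"z": -29,"spin": 0.197}
    - {"x": -278,"y": 12.5,"z": -29,"spin": 0.197}
    - {"x": -278,"y": 12.5,"z": -29,"spin": 0.197}

```text
time: 4.37
position: [0.5636, -0.0693, 0.1688]
eef_rot: [-0.002, 0.688, 0.725, 0.0]
ft_force: [0.0, 1.3, -3.5]
width: 0.295
```

Run:
```python
from h import *
st();inc([.5653,-.0713,.17],np.radians(3))
im=[]
for n,p in(("top",(.565,-.071,.06)),("scene",(.565,-.071,.08))):
    f=arm.grab_frame(n);u,v=proj(f,p).astype(int)
    b=f["image"].copy();im.append(cv2.resize(b[v-50:v+50,u-50:u+50],(400,400),interpolation=cv2.INTER_CUBIC))
    print(n,u-50,v-50)
cv2.imwrite("pics/hold.png",np.hstack(im)[...,::-1])
```

```text
{'time': 4.3667, 'position': [0.5636, -0.0693, 0.1688], 'ft_force': [0.0401, 1.3373, -3.5143], 'moment': [-0.0354, -0.13, -0.0237], 'width': 0.2954}
inc [-2.   1.5 -1.2] spin 0.0 rows 0.1 yawy 0.0526
top 231 135
scene 196 160
```

View pics/hold.png

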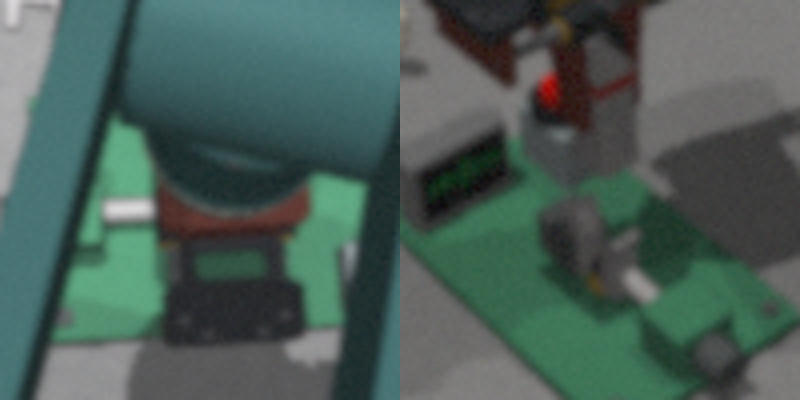

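The right half shows the master held upright above the anvils, with the red band at (610,88). I'm descending to just above the flare.

Request:
move_arm:
  increments:
    - {"x": -1.5,"y": 1.5,"z": 20,"spin": 0}
    - {"x": -1.5,"y": 1.5,"z": 38,"spin": 0}
    - {"x": -1.5,"y": 1.5,"z": 44,"spin": 0}
    - {"x": -1.5,"y": 1.5,"z": 44,"spin": 0}
    - {"x": -1.5,"y": 1.5,"z": 44,"spin": 0}
    - {"x": -1.5,"y": 1.5,"z": 44,"spin": 0}

```text
time: 4.97
position: [0.5664, -0.0702, 0.1264]
eef_rot: [-0.0, 0.688, 0.726, 0.001]
ft_force: [0.9, -0.4, -3.4]
width: 0.294
```

Run:
```python
from h import *
st();inc([.5653,-.0708,.112],np.radians(3))
f=arm.grab_frame("scene");u,v=proj(f,(.565,-.071,.06)).astype(int)
cv2.imwrite("pics/hold2.png",cv2.resize(f["image"][v-40:v+40,u-50:u+50],None,fx=7,fy=7,interpolation=cv2.INTER_CUBIC)[...,::-1])
```

```text
{'time': 4.9667, 'position': [0.5664, -0.0702, 0.1264], 'ft_force': [0.8551, -0.4165, -3.4189], 'moment': [-0.0948, -0.0709, -0.0234], 'width': 0.294}
inc [-0.5 -1.2 14.4] spin 0.002 rows 0.3 yawy 0.0543
```

View pics/hold2.png

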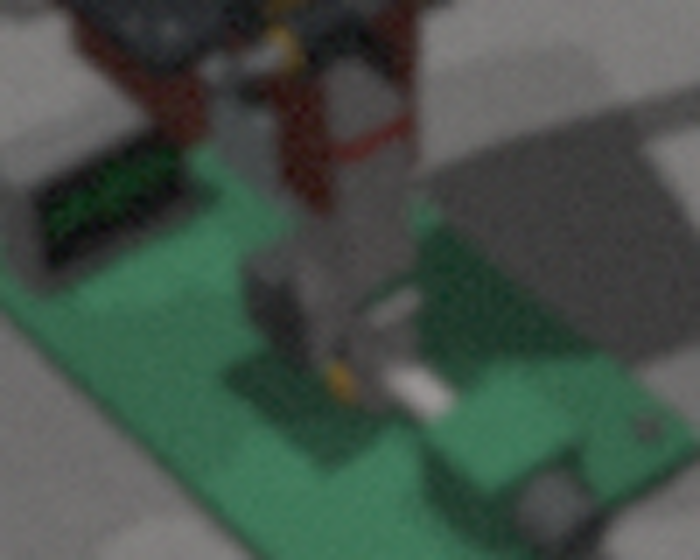

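The block's foot sits between the two anvil tops at about (350,270). I'm going down slowly and watching the force.

Request:
move_arm:
  increments:
    - {"x": -0.5,"y": -1.2,"z": 6,"spin": 0}
    - {"x": -0.5,"y": -1.2,"z": 12,"spin": 0}
    - {"x": -0.5,"y": -1.2,"z": 12,"spin": 0}

```text
time: 5.27
position: [0.5651, -0.0711, 0.1138]
eef_rot: [-0.0, 0.688, 0.726, 0.001]
ft_force: [0.9, -0.7, -4.1]
width: 0.294
```

Request:
move_arm:
  increments:
    - {"x": 0,"y": 0,"z": 2,"spin": 0}
    - {"x": 0,"y": 0,"z": 4,"spin": 0}
    - {"x": 0,"y": 0,"z": 4,"spin": 0}

```text
time: 5.52
position: [0.5656, -0.0717, 0.1098]
eef_rot: [0.001, 0.688, 0.726, 0.001]
ft_force: [1.9, -3.3, -3.8]
width: 0.295
```

Request:
move_arm:
  increments:
    - {"x": 0,"y": 0,"z": 2,"spin": 0}
    - {"x": 0,"y": 0,"z": 4,"spin": 0}
    - {"x": 0,"y": 0,"z": 4,"spin": 0}

```text
time: 5.77
position: [0.5662, -0.0721, 0.1058]
eef_rot: [0.001, 0.688, 0.726, 0.001]
ft_force: [1.8, -3.5, -2.6]
width: 0.298
```

Request:
move_arm:
  increments:
    - {"x": 0,"y": 0,"z": 2,"spin": 0}
    - {"x": 0,"y": 0,"z": 4,"spin": 0}
    - {"x": 0,"y": 0,"z": 4,"spin": 0}

```text
time: 6.02
position: [0.5665, -0.0723, 0.1015]
eef_rot: [0.001, 0.688, 0.726, 0.001]
ft_force: [2.1, -4.0, -2.0]
width: 0.292
```

Request:
move_arm:
  increments:
    - {"x": 0,"y": 0,"z": 2,"spin": 0}
    - {"x": 0,"y": 0,"z": 4,"spin": 0}
    - {"x": 0,"y": 0,"z": 4,"spin": 0}

```text
time: 6.27
position: [0.5667, -0.0724, 0.0972]
eef_rot: [0.002, 0.688, 0.726, 0.001]
ft_force: [1.6, -4.0, -1.8]
width: 0.291
```

Request:
move_arm:
  increments:
    - {"x": 0,"y": 0,"z": 2,"spin": 0}
    - {"x": 0,"y": 0,"z": 3,"spin": 0}
    - {"x": 0,"y": 0,"z": 3,"spin": 0}

```text
time: 6.52
position: [0.5664, -0.0724, 0.0936]
eef_rot: [0.001, 0.688, 0.726, 0.001]
ft_force: [1.6, -3.0, -3.9]
width: 0.293
```

Request:
move_arm:
  increments:
    - {"x": 0,"y": 0,"z": 2,"spin": 0}
    - {"x": 0,"y": 0,"z": 4,"spin": 0}
    - {"x": 0,"y": 0,"z": 4,"spin": 0}

```text
time: 6.77
position: [0.5658, -0.0723, 0.0889]
eef_rot: [0.001, 0.688, 0.726, 0.001]
ft_force: [1.2, -3.7, -6.8]
width: 0.293
```

Request:
move_arm:
  increments:
    - {"x": 0,"y": 0,"z": 1.5,"spin": 0}
    - {"x": 0,"y": 0,"z": 3,"spin": 0}
    - {"x": 0,"y": 0,"z": 3,"spin": 0}

```text
time: 7.02
position: [0.5656, -0.0723, 0.0854]
eef_rot: [0.001, 0.688, 0.726, 0.001]
ft_force: [2.0, -4.8, -5.5]
width: 0.294
```

Request:
move_arm:
  increments:
    - {"x": 0,"y": 0,"z": 1,"spin": 0}
    - {"x": 0,"y": 0,"z": 2,"spin": 0}
    - {"x": 0,"y": 0,"z": 2,"spin": 0}

```text
time: 7.27
position: [0.5655, -0.0723, 0.0832]
eef_rot: [0.0, 0.688, 0.726, 0.001]
ft_force: [1.5, -4.5, -5.0]
width: 0.292
```

Request:
move_arm:
  increments:
    - {"x": 0,"y": 0,"z": 1,"spin": 0}
    - {"x": 0,"y": 0,"z": 2,"spin": 0}
    - {"x": 0,"y": 0,"z": 2,"spin": 0}

```text
time: 7.52
position: [0.5655, -0.0723, 0.0812]
eef_rot: [0.001, 0.688, 0.726, 0.001]
ft_force: [0.7, -5.4, -3.1]
width: 0.296
```

Request:
move_arm:
  increments:
    - {"x": 0,"y": 0,"z": 1,"spin": 0}
    - {"x": 0,"y": 0,"z": 2,"spin": 0}
    - {"x": 0,"y": 0,"z": 2,"spin": 0}

```text
time: 7.77
position: [0.5656, -0.0723, 0.0799]
eef_rot: [0.001, 0.688, 0.726, 0.001]
ft_force: [-2.4, -4.2, 6.1]
width: 0.29
```

Request:
move_arm:
  increments:
    - {"x": 0,"y": 0,"z": 1,"spin": 0}
    - {"x": 0,"y": 0,"z": 1.5,"spin": 0}
    - {"x": 0,"y": 0,"z": 1.5,"spin": 0}

```text
time: 8.02
position: [0.5656, -0.0723, 0.0796]
eef_rot: [0.001, 0.688, 0.726, 0.001]
ft_force: [-2.6, -4.4, 9.3]
width: 0.293
```

Request:
move_arm:
  increments:
    - {"x": -0.7,"y": 0,"z": 0,"spin": 0}
    - {"x": -0.7,"y": 0,"z": 0,"spin": 0}
    - {"x": -0.7,"y": 0,"z": 0,"spin": 0}

```text
time: 8.27
position: [0.5655, -0.0725, 0.0803]
eef_rot: [0.001, 0.688, 0.726, 0.001]
ft_force: [-1.3, -1.8, 7.6]
width: 0.292
```

Request:
move_arm:
  increments:
    - {"x": -0.8,"y": 0,"z": 0,"spin": 0}
    - {"x": -0.8,"y": 0,"z": 0,"spin": 0}
    - {"x": -0.8,"y": 0,"z": 0,"spin": 0}

```text
time: 8.52
position: [0.5655, -0.0726, 0.0806]
eef_rot: [0.0, 0.688, 0.726, 0.001]
ft_force: [-1.0, 0.1, 6.3]
width: 0.29
```

Run:
```python
from h import *
st()
```

```text
{'time': 8.5167, 'position': [0.5655, -0.0726, 0.0806], 'ft_force': [-0.961, 0.0911, 6.2543], 'moment': [0.0435, 0.1454, -0.1033], 'width': 0.2903}
```

Request:
move_arm:
  increments:
    - {"x": 0,"y": 0,"z": 1,"spin": 0}
    - {"x": 0,"y": 0,"z": 2,"spin": 0}
    - {"x": 0,"y": 0,"z": 2,"spin": 0}

```text
time: 8.77
position: [0.5655, -0.0725, 0.0793]
eef_rot: [0.0, 0.688, 0.726, 0.001]
ft_force: [-3.3, -2.2, 10.4]
width: 0.294
```

Request:
move_arm:
  increments:
    - {"x": 0,"y": 0,"z": 0.3,"spin": 0}
    - {"x": 0,"y": 0,"z": 0,"spin": 0}
    - {"x": 0,"y": 0,"z": 0,"spin": 0}
    - {"x": 0,"y": 0,"z": 0,"spin": 0}
    - {"x": 0,"y": 0,"z": 0,"spin": 0}
  grip: 50

```text
time: 9.18
position: [0.5654, -0.0723, 0.079]
eef_rot: [-0.0, 0.688, 0.726, 0.001]
ft_force: [0.2, 0.4, 0.1]
width: 0.567
```

Request:
move_arm:
  increments:
    - {"x": 0,"y": 0,"z": -20,"spin": 0}
    - {"x": 0,"y": 0,"z": -50,"spin": 0}
    - {"x": 0,"y": 0,"z": -80,"spin": 0}
    - {"x": 0,"y": 0,"z": -80,"spin": 0}
    - {"x": 0,"y": 0,"z": -80,"spin": 0}

```text
time: 9.6
position: [0.5666, -0.0727, 0.1607]
eef_rot: [0.002, 0.688, 0.726, 0.002]
ft_force: [-0.3, -0.2, -0.5]
width: 0.567
```

Run:
```python
from h import *
st()
# button from nest, tip 14mm below tcp
b=np.array([.5231,-.1791]);inc([*b,.135],np.radians(3));inc([*b,.082+.014+.010],np.radians(3))
f=arm.grab_frame("scene");u,v=proj(f,(.565,-.071,.06)).astype(int)
cv2.imwrite("pics/home1.png",cv2.resize(f["image"][v-45:v+35,u-50:u+50],None,fx=7,fy=7,interpolation=cv2.INTER_CUBIC)[...,::-1])
```

```text
{'time': 9.6, 'position': [0.5666, -0.0727, 0.1607], 'ft_force': [-0.3123, -0.223, -0.469], 'moment': [-0.04, -0.0643, -0.0336], 'width': 0.5671}
inc [-103.9  -49.3   25.3] spin 0.001 rows 2.8 yawy 0.0535
inc [-103.9  -49.5   54.3] spin 0.001 rows 3.1 yawy 0.0535
```

View pics/home1.png

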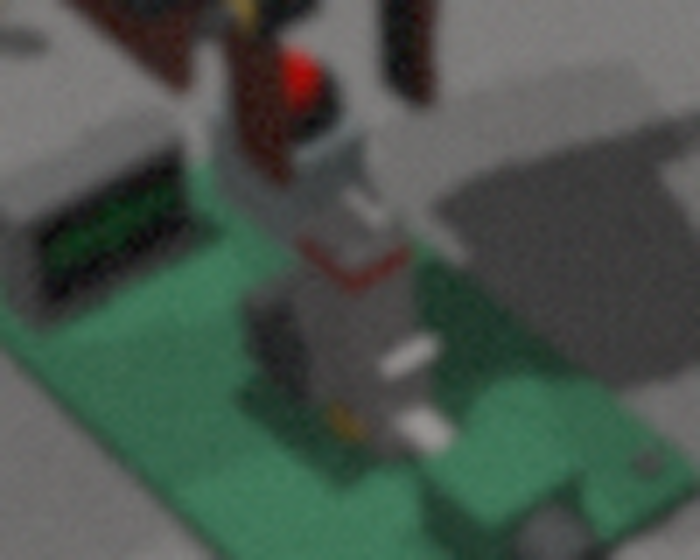

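The master stands upright in the nest, let go, with its top at about (355,230). Next is the zero button.

Request:
move_arm:
  increments:
    - {"x": -30,"y": -14,"z": 0,"spin": 0}
    - {"x": -65,"y": -31,"z": 0,"spin": 0}
    - {"x": -95,"y": -45,"z": 5,"spin": 0}
    - {"x": -104,"y": -49,"z": 25,"spin": 0}
    - {"x": -104,"y": -49,"z": 45,"spin": 0}
    - {"x": -104,"y": -49,"z": 54,"spin": 0}
    - {"x": -104,"y": -49,"z": 54,"spin": 0}
    - {"x": -104,"y": -49,"z": 54,"spin": 0}
  grip: 0

```text
time: 10.32
position: [0.5213, -0.178, 0.1038]
eef_rot: [-0.001, 0.688, 0.726, 0.001]
ft_force: [-0.2, -0.4, -0.1]
width: 0.017
```

Request:
move_arm:
  increments:
    - {"x": 0,"y": 0,"z": 4,"spin": 0}
    - {"x": 0,"y": 0,"z": 8,"spin": 0}
    - {"x": 0,"y": 0,"z": 10,"spin": 0}
    - {"x": 0,"y": 0,"z": 10,"spin": 0}

```text
time: 10.65
position: [0.522, -0.1777, 0.0941]
eef_rot: [-0.001, 0.688, 0.726, 0.002]
ft_force: [0.7, 0.9, 2.7]
width: 0.006
```

Request:
move_arm:
  increments:
    - {"x": 0,"y": 0,"z": 2,"spin": 0}
    - {"x": 0,"y": 0,"z": 4,"spin": 0}
    - {"x": 0,"y": 0,"z": 4,"spin": 0}

```text
time: 10.9
position: [0.5221, -0.1777, 0.0904]
eef_rot: [-0.0, 0.688, 0.726, 0.002]
ft_force: [-2.1, -0.6, 4.7]
width: 0.007
```

Request:
move_arm:
  increments:
    - {"x": 0,"y": 0,"z": 1.5,"spin": 0}
    - {"x": 0,"y": 0,"z": 2,"spin": 0}
    - {"x": 0,"y": 0,"z": 2,"spin": 0}

```text
time: 11.15
position: [0.5222, -0.1777, 0.0901]
eef_rot: [-0.0, 0.688, 0.726, 0.002]
ft_force: [-4.5, 1.8, 18.1]
width: 0.005
```

Request:
move_arm:
  increments:
    - {"x": 0,"y": 0,"z": -20,"spin": 0}
    - {"x": 0,"y": 0,"z": -50,"spin": 0}
    - {"x": 0,"y": 0,"z": -70,"spin": 0}
    - {"x": 0,"y": 0,"z": -70,"spin": 0}

```text
time: 11.48
position: [0.5246, -0.1791, 0.164]
eef_rot: [0.003, 0.687, 0.726, 0.003]
ft_force: [0.5, -0.1, -0.2]
width: 0.008
```

Run:
```python
from h import *
st();inc([.5655,-.0725,.16],np.radians(3));inc([.5655,-.0725,.080],np.radians(3))
```

```text
{'time': 11.4833, 'position': [0.5246, -0.1791, 0.164], 'ft_force': [0.5342, -0.0842, -0.2074], 'moment': [-0.014, -0.0911, -0.0114], 'width': 0.0082}
inc [104.2  46.6   4.3] spin 0.002 rows 2.7 yawy 0.0547
inc [104.3  45.9  84.3] spin 0.002 rows 3.4 yawy 0.0547
```

The button bottomed out, with the force jumping to 18 N. Next I regrip the master.

Request:
move_arm:
  increments:
    - {"x": 30,"y": 13,"z": 0,"spin": 0}
    - {"x": 70,"y": 31,"z": 0,"spin": 0}
    - {"x": 104,"y": 46,"z": 0,"spin": 0}
    - {"x": 104,"y": 46,"z": 4,"spin": 0}
    - {"x": 104,"y": 46,"z": 4,"spin": 0}
    - {"x": 104,"y": 46,"z": 4,"spin": 0}
    - {"x": 104,"y": 46,"z": 4,"spin": 0}
  grip: 60

```text
time: 12.07
position: [0.5642, -0.0736, 0.1596]
eef_rot: [0.003, 0.688, 0.726, 0.002]
ft_force: [-0.8, -0.6, 0.4]
width: 0.497
```

Run:
```python
from h import *
st();inc([.5655,-.0725,.080],np.radians(3))
```

```text
{'time': 12.0667, 'position': [0.5642, -0.0736, 0.1596], 'ft_force': [-0.7658, -0.58, 0.3922], 'moment': [-0.0221, -0.0572, 0.0217], 'width': 0.4968}
inc [ 1.1  0.8 79.6] spin 0.002 rows 1.9 yawy 0.0541
```

Request:
move_arm:
  increments:
    - {"x": 1,"y": 1,"z": 25,"spin": 0}
    - {"x": 1,"y": 1,"z": 55,"spin": 0}
    - {"x": 1,"y": 1,"z": 75,"spin": 0}
    - {"x": 1,"y": 1,"z": 79.5,"spin": 0}
    - {"x": 1,"y": 1,"z": 79.5,"spin": 0}
    - {"x": 1,"y": 1,"z": 79.5,"spin": 0}

```text
time: 12.57
position: [0.5659, -0.0736, 0.0806]
eef_rot: [0.003, 0.688, 0.726, 0.002]
ft_force: [0.5, 0.4, 0.7]
width: 0.683
```

Request:
move_arm:
  increments:
    - {"x": 0,"y": 0,"z": 0,"spin": 0}
    - {"x": 0,"y": 0,"z": 0,"spin": 0}
    - {"x": 0,"y": 0,"z": 0,"spin": 0}
    - {"x": 0,"y": 0,"z": 0,"spin": 0}
    - {"x": 0,"y": 0,"z": 0,"spin": 0}
    - {"x": 0,"y": 0,"z": 0,"spin": 0}
    - {"x": 0,"y": 0,"z": 0,"spin": 0}
  grip: 15
  newtons: 40

```text
time: 13.15
position: [0.5658, -0.0736, 0.0809]
eef_rot: [0.003, 0.688, 0.726, 0.002]
ft_force: [-0.5, 0.2, 2.5]
width: 0.297
```

Request:
move_arm:
  increments:
    - {"x": 0,"y": 0,"z": -5,"spin": 0}
    - {"x": 0,"y": 0,"z": -15,"spin": 0}
    - {"x": 0,"y": 0,"z": -30,"spin": 0}
    - {"x": 0,"y": 0,"z": -50,"spin": 0}
    - {"x": 0,"y": 0,"z": -75,"spin": 0}
    - {"x": 0,"y": 0,"z": -85,"spin": 0}
    - {"x": 0,"y": 0,"z": -85,"spin": 0}
    - {"x": 0,"y": 0,"z": -85,"spin": 0}

```text
time: 13.82
position: [0.5653, -0.0734, 0.1662]
eef_rot: [0.004, 0.688, 0.726, 0.003]
ft_force: [0.0, 0.6, -4.5]
width: 0.294
```

Run:
```python
from h import *
st();inc([.4836,.1957,.160],.2485);inc([.4836,.1957,.075],.2485)
```

```text
{'time': 13.8167, 'position': [0.5653, -0.0734, 0.1662], 'ft_force': [0.0165, 0.63, -4.4701], 'moment': [-0.027, -0.0969, -0.0106], 'width': 0.294}
inc [273.  -67.4   5.1] spin -0.196 rows 6.7 yawy 0.053
inc [273.2 -68.1  90.1] spin -0.196 rows 7.1 yawy 0.053
```

Request:
move_arm:
  increments:
    - {"x": 20,"y": -5,"z": 5,"spin": -0.05}
    - {"x": 55,"y": -13,"z": 5,"spin": -0.1}
    - {"x": 95,"y": -23,"z": 5,"spin": -0.15}
    - {"x": 135,"y": -33,"z": 5,"spin": -0.196}
    - {"x": 175,"y": -43,"z": 5,"spin": -0.196}
    - {"x": 215,"y": -53,"z": 5,"spin": -0.196}
    - {"x": 250,"y": -62,"z": 5,"spin": -0.196}
    - {"x": 273,"y": -67.5,"z": 10,"spin": -0.196}
    - {"x": 273,"y": -68,"z": 40,"spin": -0.196}
    - {"x": 273,"y": -68,"z": 70,"spin": -0.196}
    - {"x": 273,"y": -68,"z": 90,"spin": -0.196}
    - {"x": 273,"y": -68,"z": 98,"spin": -0.196}
    - {"x": 273,"y": -68,"z": 100,"spin": -0.196}
    - {"x": 273,"y": -68,"z": 100,"spin": -0.196}
    - {"x": 273,"y": -68,"z": 100,"spin": -0.196}

```text
time: 15.07
position: [0.4845, 0.1955, 0.0657]
eef_rot: [0.004, 0.614, 0.789, 0.003]
ft_force: [-0.4, 0.1, -4.2]
width: 0.296
```

Request:
move_arm:
  increments:
    - {"x": 0,"y": 0,"z": 3,"spin": 0}
    - {"x": 0,"y": 0,"z": 6,"spin": 0}
    - {"x": 0,"y": 0,"z": 7,"spin": 0}
    - {"x": 0,"y": 0,"z": 7,"spin": 0}

```text
time: 15.4
position: [0.4846, 0.1955, 0.0589]
eef_rot: [0.004, 0.614, 0.789, 0.003]
ft_force: [0.5, 0.5, -4.0]
width: 0.294
```

Request:
move_arm:
  increments:
    - {"x": 0,"y": 0,"z": 1,"spin": 0}
    - {"x": 0,"y": 0,"z": 2,"spin": 0}
    - {"x": 0,"y": 0,"z": 2,"spin": 0}

```text
time: 15.65
position: [0.4846, 0.1954, 0.0568]
eef_rot: [0.004, 0.614, 0.789, 0.003]
ft_force: [-0.7, 0.0, -3.5]
width: 0.295
```

Request:
move_arm:
  increments:
    - {"x": 0,"y": 0,"z": 1,"spin": 0}
    - {"x": 0,"y": 0,"z": 2,"spin": 0}
    - {"x": 0,"y": 0,"z": 2,"spin": 0}

```text
time: 15.9
position: [0.4847, 0.1955, 0.0548]
eef_rot: [0.004, 0.614, 0.789, 0.003]
ft_force: [0.1, 0.4, -3.5]
width: 0.296
```

Request:
move_arm:
  increments:
    - {"x": 0,"y": 0,"z": 1,"spin": 0}
    - {"x": 0,"y": 0,"z": 1.5,"spin": 0}
    - {"x": 0,"y": 0,"z": 1.5,"spin": 0}

```text
time: 16.15
position: [0.4848, 0.1954, 0.0547]
eef_rot: [0.004, 0.614, 0.789, 0.003]
ft_force: [-3.9, -1.1, 14.0]
width: 0.29
```

It's down on the tray floor. I'm releasing it and moving to the spacer.

Request:
move_arm:
  increments:
    - {"x": 0,"y": 0,"z": -0.3,"spin": 0}
    - {"x": 0,"y": 0,"z": -0.3,"spin": 0}
    - {"x": 0,"y": 0,"z": -0.3,"spin": 0}
    - {"x": 0,"y": 0,"z": -0.3,"spin": 0}
    - {"x": 0,"y": 0,"z": -0.3,"spin": 0}
  grip: 60

```text
time: 16.57
position: [0.4848, 0.1954, 0.0549]
eef_rot: [0.004, 0.614, 0.789, 0.003]
ft_force: [-0.8, 0.1, 0.5]
width: 0.633
```

Request:
move_arm:
  increments:
    - {"x": 0,"y": 0,"z": -20,"spin": 0}
    - {"x": 0,"y": 0,"z": -50,"spin": 0}
    - {"x": 0,"y": 0,"z": -90,"spin": 0}
    - {"x": 0,"y": 0,"z": -105,"spin": 0}
    - {"x": 0,"y": 0,"z": -105,"spin": 0}

```text
time: 16.98
position: [0.4865, 0.1964, 0.1637]
eef_rot: [0.007, 0.614, 0.789, 0.006]
ft_force: [0.1, 0.2, 0.8]
width: 0.686
```

Run:
```python
from h import *
st();inc([.4659,.2979,.155],np.radians(18.2));inc([.4659,.2979,.0545],np.radians(18.2))
```

```text
{'time': 16.9833, 'position': [0.4865, 0.1964, 0.1637], 'ft_force': [0.082, 0.2187, 0.8224], 'moment': [-0.0146, -0.0904, 0.0157], 'width': 0.6857}
inc [103.5   4.8   8.5] spin -0.069 rows 2.5 yawy 0.2487
inc [103.8   3.1 109. ] spin -0.069 rows 3.6 yawy 0.2487
```

Request:
move_arm:
  increments:
    - {"x": 35,"y": 2,"z": 0,"spin": -0.069}
    - {"x": 70,"y": 4,"z": 0,"spin": -0.069}
    - {"x": 95,"y": 5,"z": 0,"spin": -0.069}
    - {"x": 103,"y": 5,"z": 0,"spin": -0.069}
    - {"x": 103,"y": 5,"z": 0,"spin": -0.069}
    - {"x": 103,"y": 5,"z": 0,"spin": -0.069}
    - {"x": 103,"y": 5,"z": 0,"spin": -0.069}
    - {"x": 103,"y": 5,"z": 0,"spin": -0.069}

```text
time: 17.65
position: [0.4661, 0.2961, 0.1631]
eef_rot: [0.007, 0.587, 0.81, 0.005]
ft_force: [-0.4, 0.6, 0.2]
width: 0.685
```

Request:
move_arm:
  increments:
    - {"x": 0,"y": 0,"z": 20,"spin": 0}
    - {"x": 0,"y": 0,"z": 45,"spin": 0}

```text
time: 17.82
position: [0.4691, 0.2957, 0.1194]
eef_rot: [0.008, 0.587, 0.809, 0.007]
ft_force: [0.0, 0.1, 0.1]
width: 0.684
```

```bash
cat >> h.py <<'E'
def tilt():
    from scipy.spatial.transform import Rotation as Ro
    w,x,y,z=arm.sense()["eef_rot"];print("toolz",np.round(Ro.from_quat([x,y,z,w]).as_matrix()[:,2],4))
E
python3 - <<'E'
from h import *
st();tilt();inc([.4659,.2979,.0545],np.radians(18.2))
E
```

```text
{'time': 17.8167, 'position': [0.4691, 0.2957, 0.1194], 'ft_force': [0.0247, 0.1096, 0.1347], 'moment': [-0.0225, -0.0972, -0.0085], 'width': 0.6836}
toolz [ 0.0216  0.0021 -0.9998]
inc [ 3.4 -3.8 64.8] spin -0.003 rows 1.6 yawy 0.315
```

Commands relative to the measured pose have let about 1.2° of tilt build up. I'll shed some of it with a settled rise followed by a brisk descent.

Request:
move_arm:
  increments:
    - {"x": 3,"y": -4,"z": -20,"spin": 0}
    - {"x": 3,"y": -4,"z": -50,"spin": 0}
    - {"x": 3,"y": -4,"z": -80,"spin": 0}
    - {"x": 3,"y": -4,"z": -95,"spin": 0}
    - {"x": 3,"y": -4,"z": -100,"spin": 0}
    - {"x": 3,"y": -4,"z": -100,"spin": 0}
    - {"x": 3,"y": -4,"z": -100,"spin": 0}
    - {"x": 3,"y": -4,"z": -100,"spin": 0}
    - {"x": 3,"y": -4,"z": -100,"spin": 0}
    - {"x": 3,"y": -4,"z": -100,"spin": 0}

```text
time: 18.65
position: [0.4616, 0.2967, 0.218]
eef_rot: [0.008, 0.587, 0.809, 0.006]
ft_force: [-0.2, -0.1, -1.1]
width: 0.68
```

Request:
move_arm:
  increments:
    - {"x": 0,"y": 0,"z": 30,"spin": 0}
    - {"x": 0,"y": 0,"z": 70,"spin": 0}
    - {"x": 0,"y": 0,"z": 100,"spin": 0}
    - {"x": 0,"y": 0,"z": 100,"spin": 0}

```text
time: 18.98
position: [0.4593, 0.2947, 0.1123]
eef_rot: [0.005, 0.588, 0.809, 0.001]
ft_force: [-0.4, -0.7, -0.3]
width: 0.681
```

Run:
```python
from h import *
st();tilt();inc([.4659,.2979,.0545],np.radians(18.2))
```

```text
{'time': 18.9833, 'position': [0.4593, 0.2947, 0.1123], 'ft_force': [-0.4264, -0.6869, -0.3029], 'moment': [-0.0539, -0.0864, 0.01], 'width': 0.6811}
toolz [ 0.0094 -0.0038 -0.9999]
inc [ 1.4  6.9 57.8] spin -0.003 rows 1.4 yawy 0.3149
```

Request:
move_arm:
  increments:
    - {"x": 1,"y": 7,"z": -20,"spin": 0}
    - {"x": 1,"y": 7,"z": -50,"spin": 0}
    - {"x": 1,"y": 7,"z": -80,"spin": 0}
    - {"x": 1,"y": 7,"z": -95,"spin": 0}
    - {"x": 1,"y": 7,"z": -100,"spin": 0}
    - {"x": 1,"y": 7,"z": -100,"spin": 0}
    - {"x": 1,"y": 7,"z": -100,"spin": 0}
    - {"x": 1,"y": 7,"z": -100,"spin": 0}
    - {"x": 1,"y": 7,"z": -100,"spin": 0}
    - {"x": 1,"y": 7,"z": -100,"spin": 0}

```text
time: 19.82
position: [0.4639, 0.2978, 0.2112]
eef_rot: [0.004, 0.587, 0.809, 0.0]
ft_force: [-0.1, -0.2, 0.1]
width: 0.684
```

Request:
move_arm:
  increments:
    - {"x": 0,"y": 0,"z": 30,"spin": 0}
    - {"x": 0,"y": 0,"z": 70,"spin": 0}
    - {"x": 0,"y": 0,"z": 100,"spin": 0}
    - {"x": 0,"y": 0,"z": 100,"spin": 0}

```text
time: 20.15
position: [0.4603, 0.2951, 0.1054]
eef_rot: [0.002, 0.588, 0.809, -0.005]
ft_force: [-0.9, -0.8, -1.1]
width: 0.679
```

Run:
```python
from h import *
st();tilt();inc([.4659,.2979,.0545],np.radians(18.2))
```

```text
{'time': 20.15, 'position': [0.4603, 0.2951, 0.1054], 'ft_force': [-0.8836, -0.763, -1.0795], 'moment': [-0.0525, -0.0114, 0.0036], 'width': 0.6795}
toolz [-0.003  -0.0098 -0.9999]
inc [ 1.4  6.5 50.8] spin -0.003 rows 1.2 yawy 0.3147
```

Request:
move_arm:
  increments:
    - {"x": 1.5,"y": 6.5,"z": 10,"spin": 0}
    - {"x": 1.5,"y": 6.5,"z": 25,"spin": 0}
    - {"x": 1.5,"y": 6.5,"z": 40,"spin": 0}
    - {"x": 1.5,"y": 6.5,"z": 48,"spin": 0}
    - {"x": 1.5,"y": 6.5,"z": 51,"spin": 0}
    - {"x": 1.5,"y": 6.5,"z": 51,"spin": 0}
    - {"x": 1.5,"y": 6.5,"z": 51,"spin": 0}
    - {"x": 1.5,"y": 6.5,"z": 51,"spin": 0}

```text
time: 20.82
position: [0.4665, 0.2984, 0.0554]
eef_rot: [0.002, 0.588, 0.809, -0.004]
ft_force: [0.1, 0.4, 0.3]
width: 0.682
```

Request:
move_arm:
  increments:
    - {"x": 0,"y": 0,"z": 0,"spin": 0}
    - {"x": 0,"y": 0,"z": 0,"spin": 0}
    - {"x": 0,"y": 0,"z": 0,"spin": 0}
    - {"x": 0,"y": 0,"z": 0,"spin": 0}
    - {"x": 0,"y": 0,"z": 0,"spin": 0}
    - {"x": 0,"y": 0,"z": 0,"spin": 0}
    - {"x": 0,"y": 0,"z": 0,"spin": 0}
    - {"x": 0,"y": 0,"z": 0,"spin": 0}
  grip: 15
  newtons: 50

```text
time: 21.48
position: [0.4668, 0.2985, 0.0555]
eef_rot: [0.002, 0.588, 0.809, -0.004]
ft_force: [1.2, 0.3, 2.3]
width: 0.295
```

Request:
move_arm:
  increments:
    - {"x": 0,"y": 0,"z": -10,"spin": 0}
    - {"x": 0,"y": 0,"z": -30,"spin": 0}
    - {"x": 0,"y": 0,"z": -60,"spin": 0}
    - {"x": 0,"y": 0,"z": -90,"spin": 0}
    - {"x": 0,"y": 0,"z": -105,"spin": 0}
    - {"x": 0,"y": 0,"z": -110,"spin": 0}
    - {"x": 0,"y": 0,"z": -110,"spin": 0}
    - {"x": 0,"y": 0,"z": -110,"spin": 0}
    - {"x": 0,"y": 0,"z": -110,"spin": 0}

```text
time: 22.23
position: [0.4656, 0.2988, 0.164]
eef_rot: [0.001, 0.588, 0.809, -0.005]
ft_force: [0.7, 0.1, -2.9]
width: 0.296
```

Run:
```python
from h import *
st();tilt();inc([.5653,-.0710,.165],.0530)
```

```text
{'time': 22.2333, 'position': [0.4656, 0.2988, 0.164], 'ft_force': [0.7038, 0.1221, -2.9498], 'moment': [-0.0403, -0.0726, 0.0066], 'width': 0.2959}
toolz [-0.0039 -0.0103 -0.9999]
inc [-382.5  -19.7    2.4] spin 0.262 rows 9.2 yawy 0.3147
```

Request:
move_arm:
  increments:
    - {"x": -20,"y": -1,"z": 0,"spin": 0.05}
    - {"x": -50,"y": -3,"z": 0,"spin": 0.1}
    - {"x": -90,"y": -5,"z": 0,"spin": 0.15}
    - {"x": -130,"y": -7,"z": 0,"spin": 0.2}
    - {"x": -170,"y": -9,"z": 0,"spin": 0.262}
    - {"x": -210,"y": -11,"z": 0,"spin": 0.262}
    - {"x": -250,"y": -13,"z": 0,"spin": 0.262}
    - {"x": -290,"y": -15,"z": 0,"spin": 0.262}
    - {"x": -330,"y": -17,"z": 0,"spin": 0.262}
    - {"x": -362,"y": -19,"z": 0,"spin": 0.262}
    - {"x": -378,"y": -20,"z": 0,"spin": 0.262}
    - {"x": -382.5,"y": -20,"z": 0,"spin": 0.262}
    - {"x": -382.5,"y": -20,"z": 0,"spin": 0.262}
    - {"x": -382.5,"y": -20,"z": 0,"spin": 0.262}
    - {"x": -382.5,"y": -20,"z": 0,"spin": 0.262}
    - {"x": -382.5,"y": -20,"z": 0,"spin": 0.262}
    - {"x": -382.5,"y": -20,"z": 0,"spin": 0.262}

```text
time: 23.65
position: [0.5647, -0.0698, 0.1673]
eef_rot: [0.002, 0.688, 0.726, -0.005]
ft_force: [0.7, -0.0, -2.9]
width: 0.292
```

Run:
```python
from h import *
st();tilt();inc([.5653,-.0710,.124],.0530)
```

```text
{'time': 23.65, 'position': [0.5647, -0.0698, 0.1673], 'ft_force': [0.7265, -0.0152, -2.9343], 'moment': [-0.024, -0.1218, 0.002], 'width': 0.2919}
toolz [-0.0042 -0.01   -0.9999]
inc [-0.8  0.7 43.3] spin 0.001 rows 1.0 yawy 0.0543
```

Request:
move_arm:
  increments:
    - {"x": -1,"y": 1,"z": 10,"spin": 0}
    - {"x": -1,"y": 1,"z": 25,"spin": 0}
    - {"x": -1,"y": 1,"z": 38,"spin": 0}
    - {"x": -1,"y": 1,"z": 43,"spin": 0}
    - {"x": -1,"y": 1,"z": 43,"spin": 0}
    - {"x": -1,"y": 1,"z": 43,"spin": 0}
    - {"x": -1,"y": 1,"z": 43,"spin": 0}
    - {"x": -1,"y": 1,"z": 43,"spin": 0}

```text
time: 24.32
position: [0.5662, -0.0713, 0.1251]
eef_rot: [0.003, 0.688, 0.726, -0.005]
ft_force: [0.5, -0.7, -3.3]
width: 0.291
```

Run:
```python
from h import *
st();tilt();inc([.5653,-.0710,.115],.0530)
f=arm.grab_frame("scene");u,v=proj(f,(.565,-.071,.06)).astype(int)
cv2.imwrite("pics/hold3.png",cv2.resize(f["image"][v-40:v+40,u-50:u+50],None,fx=7,fy=7,interpolation=cv2.INTER_CUBIC)[...,::-1])
```

```text
{'time': 24.3167, 'position': [0.5662, -0.0713, 0.1251], 'ft_force': [0.4644, -0.7462, -3.3047], 'moment': [-0.0379, -0.0813, 0.0498], 'width': 0.291}
toolz [-0.0028 -0.0104 -0.9999]
inc [ 0.5 -0.8 10.1] spin 0.001 rows 0.2 yawy 0.0544
```

View pics/hold3.png

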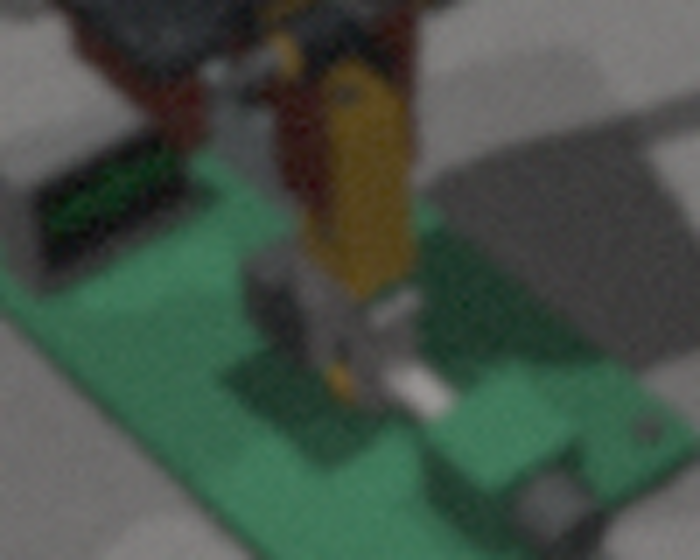

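The spacer is upright with its foot at about (355,270), the same place the master had. Descending.

Request:
move_arm:
  increments:
    - {"x": 0.8,"y": -0.8,"z": 4,"spin": 0}
    - {"x": 0.8,"y": -0.8,"z": 8,"spin": 0}
    - {"x": 0.8,"y": -0.8,"z": 10,"spin": 0}
    - {"x": 0.8,"y": -0.8,"z": 10,"spin": 0}

```text
time: 24.7
position: [0.5653, -0.0711, 0.1147]
eef_rot: [0.003, 0.688, 0.726, -0.005]
ft_force: [-0.3, -3.1, -3.4]
width: 0.292
```

Request:
move_arm:
  increments:
    - {"x": 0,"y": 0,"z": 2,"spin": 0}
    - {"x": 0,"y": 0,"z": 4,"spin": 0}
    - {"x": 0,"y": 0,"z": 4,"spin": 0}

```text
time: 24.95
position: [0.5658, -0.0716, 0.1107]
eef_rot: [0.003, 0.688, 0.726, -0.005]
ft_force: [0.5, -3.2, -1.5]
width: 0.295
```

Request:
move_arm:
  increments:
    - {"x": 0,"y": 0,"z": 2,"spin": 0}
    - {"x": 0,"y": 0,"z": 4,"spin": 0}
    - {"x": 0,"y": 0,"z": 4,"spin": 0}

```text
time: 25.2
position: [0.5663, -0.0719, 0.1066]
eef_rot: [0.004, 0.688, 0.726, -0.005]
ft_force: [1.6, -2.7, -1.5]
width: 0.292
```

Request:
move_arm:
  increments:
    - {"x": 0,"y": 0,"z": 2,"spin": 0}
    - {"x": 0,"y": 0,"z": 4,"spin": 0}
    - {"x": 0,"y": 0,"z": 4,"spin": 0}

```text
time: 25.45
position: [0.5665, -0.0721, 0.1023]
eef_rot: [0.004, 0.688, 0.726, -0.005]
ft_force: [1.0, -4.2, -1.3]
width: 0.292
```

Request:
move_arm:
  increments:
    - {"x": 0,"y": 0,"z": 2,"spin": 0}
    - {"x": 0,"y": 0,"z": 4,"spin": 0}
    - {"x": 0,"y": 0,"z": 4,"spin": 0}

```text
time: 25.7
position: [0.5667, -0.0719, 0.0982]
eef_rot: [0.004, 0.688, 0.726, -0.004]
ft_force: [1.0, -2.8, 0.7]
width: 0.294
```

Request:
move_arm:
  increments:
    - {"x": 0,"y": 0,"z": 2,"spin": 0}
    - {"x": 0,"y": 0,"z": 4,"spin": 0}
    - {"x": 0,"y": 0,"z": 4,"spin": 0}

```text
time: 25.95
position: [0.5664, -0.0717, 0.0935]
eef_rot: [0.004, 0.688, 0.726, -0.004]
ft_force: [1.9, -2.6, -2.8]
width: 0.29
```

Request:
move_arm:
  increments:
    - {"x": 0,"y": 0,"z": 2,"spin": 0}
    - {"x": 0,"y": 0,"z": 4,"spin": 0}
    - {"x": 0,"y": 0,"z": 4,"spin": 0}

```text
time: 26.2
position: [0.5658, -0.0716, 0.0887]
eef_rot: [0.003, 0.688, 0.726, -0.005]
ft_force: [1.7, -1.6, -5.1]
width: 0.294
```

Request:
move_arm:
  increments:
    - {"x": 0,"y": 0,"z": 1.5,"spin": 0}
    - {"x": 0,"y": 0,"z": 3,"spin": 0}
    - {"x": 0,"y": 0,"z": 3,"spin": 0}

```text
time: 26.45
position: [0.5655, -0.0717, 0.0852]
eef_rot: [0.003, 0.688, 0.726, -0.005]
ft_force: [1.5, -3.8, -3.7]
width: 0.293
```

Request:
move_arm:
  increments:
    - {"x": 0,"y": 0,"z": 1,"spin": 0}
    - {"x": 0,"y": 0,"z": 2,"spin": 0}
    - {"x": 0,"y": 0,"z": 2,"spin": 0}

```text
time: 26.7
position: [0.5654, -0.0717, 0.083]
eef_rot: [0.003, 0.688, 0.726, -0.005]
ft_force: [1.2, -3.2, -2.7]
width: 0.293
```

Request:
move_arm:
  increments:
    - {"x": 0,"y": 0,"z": 1,"spin": 0}
    - {"x": 0,"y": 0,"z": 2,"spin": 0}
    - {"x": 0,"y": 0,"z": 2,"spin": 0}

```text
time: 26.95
position: [0.5655, -0.0717, 0.0812]
eef_rot: [0.003, 0.688, 0.726, -0.005]
ft_force: [0.9, -2.8, 2.5]
width: 0.294
```

Request:
move_arm:
  increments:
    - {"x": -0.3,"y": 0,"z": 1,"spin": 0}
    - {"x": -0.5,"y": 0,"z": 1.5,"spin": 0}
    - {"x": -0.5,"y": 0,"z": 1.5,"spin": 0}

```text
time: 27.2
position: [0.5655, -0.0718, 0.0806]
eef_rot: [0.003, 0.688, 0.726, -0.005]
ft_force: [-2.4, -0.5, 9.1]
width: 0.296
```

Request:
move_arm:
  increments:
    - {"x": -0.3,"y": 0,"z": 1,"spin": 0}
    - {"x": -0.3,"y": 0,"z": 1.8,"spin": 0}
    - {"x": -0.3,"y": 0,"z": 1.8,"spin": 0}

```text
time: 27.45
position: [0.5655, -0.0718, 0.08]
eef_rot: [0.003, 0.688, 0.726, -0.004]
ft_force: [-3.2, -1.1, 13.8]
width: 0.293
```

Request:
move_arm:
  increments:
    - {"x": 0,"y": 0,"z": 0,"spin": 0}
    - {"x": 0,"y": 0,"z": 0,"spin": 0}
    - {"x": 0,"y": 0,"z": 0,"spin": 0}
    - {"x": 0,"y": 0,"z": 0,"spin": 0}
    - {"x": 0,"y": 0,"z": 0,"spin": 0}
  grip: 55

```text
time: 27.87
position: [0.5652, -0.0716, 0.0797]
eef_rot: [0.002, 0.688, 0.726, -0.005]
ft_force: [0.0, 1.2, 0.7]
width: 0.615
```

Request:
move_arm:
  increments:
    - {"x": 0,"y": 0,"z": -15,"spin": 0}
    - {"x": 0,"y": 0,"z": -50,"spin": 0}
    - {"x": 0,"y": 0,"z": -90,"spin": 0}
    - {"x": 0,"y": 0,"z": -130,"spin": 0}
    - {"x": 40,"y": 0,"z": -150,"spin": 0}
    - {"x": 80,"y": 0,"z": -150,"spin": 0}
    - {"x": 100,"y": 0,"z": -150,"spin": 0}
    - {"x": 100,"y": 0,"z": -150,"spin": 0}
    - {"x": 100,"y": 0,"z": -150,"spin": 0}
    - {"x": 100,"y": 0,"z": -150,"spin": 0}

```text
time: 28.7
position: [0.5601, 0.0293, 0.2284]
eef_rot: [0.002, 0.688, 0.726, -0.005]
ft_force: [0.7, -0.2, 0.2]
width: 0.627
```

Run:
```python
from h import *
st()
f=arm.grab_frame("scene")
cv2.imwrite("pics/end.png",cv2.resize(f["image"][150:370,180:460],(760,597),interpolation=cv2.INTER_CUBIC)[...,::-1])
```

```text
{'time': 28.7, 'position': [0.5601, 0.0293, 0.2284], 'ft_force': [0.6567, -0.2141, 0.2254], 'moment': [-0.0314, -0.0993, -0.041], 'width': 0.6268}
```

View pics/end.png

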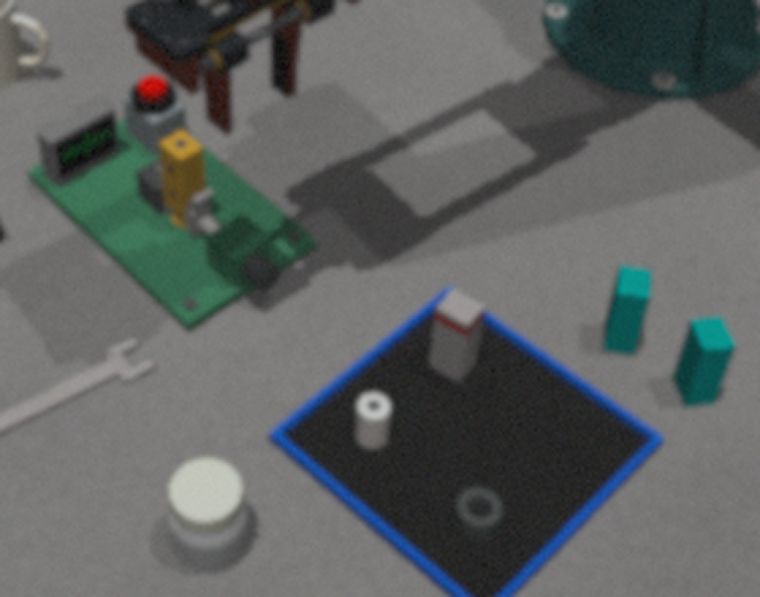

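The spacer stands upright in the nest at (182,180) and the master stands on the tray at (457,335). The button is up and the bystanders haven't moved. I'm handing in.

```bash
python3 -c "
from workcell import arm
print(arm.hand_in())"
```

```text
the job is handed in; nothing more can be done
None
```

I completed every step and handed the job in at about 29 s of the 72 s allowed. The hand-in gives no verdict.

- **Master:** I pressed it home by feel and let go. The wrist read about 10 N, so I estimate under 15 N on the rest.
- **Zero button:** I pushed it to its stop with the master in place. It travelled about 6 mm, and the force then jumped to 18 N.
- **Master back on the tray:** I set it down upright at its original spot. The set-down force was about 14 N.
- **Spacer:** I pressed it home at the same pad height, about 30 mm above the bench. The wrist read about 14 N and the pad gave about 2 mm, so I estimate at most 16 N on the rest. I then let go, and the button was not pushed again.

**Last checks:** The final scene picture shows the spacer upright between the anvils and the master upright on the tray. The button is up, the bystanders look unmoved, and the gripper is clear of everything.

**What I could not check directly:**
- **Rest force and jaw opening:** I could not read these. They are inferred from wrist force and heights.
- **Tool tilt:** The tool had drifted to about 1.2° of tilt partway through. I brought it back to about 0.6° before gripping the spacer, which I judged harmless for the fit.

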